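# Pack and lock the camper's galley locker for the drive

### The arm

A 6-joint arm with a two-finger parallel gripper is mounted at the origin on the work surface. World frame = base frame: x ahead of the robot, y to its left, z up, the work surface at z = 0. Lengths are in m, angles in rad, forces in N, time in s.
With the tool pointing down it reaches from about 0.35 to 0.775 m from the base axis. Payload 5.5 kg.
Tool frame: the origin (TCP) lies midway between the tips of the shut fingers; the grasp point (between the pads) lies 19 mm behind it; z points along the fingers, x is the direction in which the jaws open and shut, and the axes are right-handed (so a half turn about z gives the same grasp; the last joint's range is limited). The gripper opens to 85 mm and grips with 20 to 120 N. Pads are 22 mm wide; open, the fingers measure 114 mm over their backs; the gripper's body (76 mm by 85 mm) begins 54 mm behind the grasp point. The pads swing forward as they close: fully open they stand 13 mm farther back than shut.
Start: joints at [-1.384, 0.313, 0.046, 1.304, 0, 1.431], TCP at [0.185, -0.545, 0.231] pointing down, gripper open.
Joint ranges: [-2.76, 2.76], [-0.86, 1.69], [-1.03, 1.26], [-2.2, 2.34], [-1.47, 1.5], [-3.14, 3.14]. Speed limits (rad/s): [2.57, 2.57, 3.14, 3.14, 3.14, 3.14].

### API

Orientations are given as a unit quaternion [w, x, y, z].
In Python, from workcell import env gives the robot as it stands.
- The arm moves only by the tool servo_tool, never from a script. Its argument "targets" is a list of rows, each an object with "xyz": the shift along the tool's x, y, z in m, a list of three; "twist": the turn, a rotation vector about the tool's x, y, z in rad, a list of three; "jaw": the opening, from 0 (shut) to 1 (fully open). A call has 1 to 12 rows; each row is the pose to reach, as a shift and turn from the pose commanded when the call began, along the tool's axes at that moment; what a row does not reach only later rows make up. A row lasts 1/12 s, in which the tool goes at most 41.7 mm and 7.16 degrees, less where a joint would pass 70% of its speed; a pose out of reach is approached as far as the arm can. A call with a gripper value outside its range is refused whole. The fingers move at their own pace and stop on an object; "squeeze" is the grip in N (left out, the last holds). Time passes only in rows, so rows that repeat a pose let the fingers close. It gives the time, the measured TCP pose, the force and the opening at its end, in the units of the state.
- env.get_state(): the state, without advancing time (a new reading comes with each control period).
- env.read_camera(name): name is "scene" or "top" or "wrist"; returns a dict with "color" (400x640x3 uint8, red, green, blue), "depth" (400x640 float32, m along the optical axis (not along the pixel's ray), 0 where there is no reading), "fx", "fy", "cx", "cy" (pixels), "eye" and "attitude" of the camera in the world. Camera axes: x right, y down, z forward; pixel columns grow to the right and rows downward; lengths in m; the calibration is good to about 2 mm. A picture is of the moment at which its call begins.
- env.hand_in(): hands the job in, once; it reports no verdict.
The state is a dict: "clock": time; "joint_pos": joint angles; "qvel": joint speeds; "tau": joint torques, N m; "tcp_pos": TCP position; "orientation": TCP orientation; "wrist_force": force on the tool from outside, world axes, zero at the start; "ft_torque": the same for the moment, N m; "finger_gap": finger opening in m.
Only numpy, scipy, OpenCV 4.12 (cv2) and the standard library are available. Lean on these libraries where they do the work, as an engineer would, in place of code of your own. Each camera call takes 0.05 s, during which the arm holds its last target. There are 200 camera calls.

### The job

Get the camper galley ready to drive: slide the locker's hatch fully open, then set every small food container standing on the worktop (tub, yellow carton, jar, black tin) gently upright on the floor of the locker's well without dropping any. Then push the hatch shut, without slamming, until it meets the frame, and last swing the blue brace out behind the hatch's tab until it seats fully in its end detent. Leave the mug and the soap bottle alone.

Things in the scene. Friction and masses are not known exactly. Their poses are not given: they have to be found in the camera images.
- locker: White counter-top locker, fixed, 214 mm deep (x) and 592 mm long (y: -152..440), walls 102 mm high; front (-x) to the robot. Origin on the worktop under the centre of its open-topped well: inside x -95..95 mm, y -140..140 mm, walls 12 mm. From y 152 to 440 mm a closed deck on which the open hatch parks. Aluminium rails along front and rear edges (10 mm wide) rise to 120 mm.
- well_floor (a point): Centre of the well's floor, 12 mm above the worktop, on which the containers are to stand (90 mm below the wall tops, 94 mm below the hatch).
- frame (a point): Middle of the grey closing frame, a strip across the locker's end at y -146 mm, against which the hatch closes; the point is on its top, 126 mm above the worktop.
- hatch (a joint): Dark wooden hatch, 190 x 286 x 12 mm, top surface 118 mm above the worktop, sliding along the locker's y between its rails. Value in m: 0 = closed against the frame, well covered; 0.28 = fully open at its stop, well all uncovered. About 4 N of friction; it stays where it is left.
- hatch_tab (a point): Centre of the top of the upright brass tab on the hatch, by which it is pushed either way: 70 mm wide (locker x), 12 mm thick (locker y), standing 34 mm above the hatch's top surface, so this point is 152 mm above the worktop. It lies at locker x 0, y = 131 mm + the hatch joint value.
- brace (a joint): Blue brace, a bar 18 mm wide, 122 to 134 mm above the worktop, turning level about an upright pivot at locker x -98, y 150 mm, 116 mm long from there. In rad: 0 = folded along the front rail, pointing to locker +y; grows clockwise from above; 1.571 = seated against its stop in the end detent, pointing to locker +x, behind the closed hatch's tab. Stiff pivot (0.1 N m): it stays where left.
- brace_post (a point): Centre of the top of the red upright post on the brace, 14 mm in diameter, 100 mm from the pivot; the post stands from the bar up to this point, 166 mm above the worktop. Push it round its arc.
- tub: Pale, translucent square food tub with blue lid, 58 x 58 x 76 mm tall; origin at the centre of its underside, z up. May be absent.
- carton: Yellow square tea carton, 56 x 56 x 82 mm tall; origin at the centre of its underside, z up. May be absent.
- jar: Round amber glass jar with brass lid, 58 mm in diameter at the lid, 56 mm below, 80 mm tall; origin at the centre of its underside, z up. May be absent.
- tin: Round black tin with a steel band, 58 mm in diameter, 78 mm tall; origin at the centre of its underside, z up. May be absent.
- mug: Blue mug, 80 mm in diameter, 90 mm tall, bystander; origin under its centre.
- soap: Pale soap bottle with green cap, 60 mm in diameter, 170 mm tall, bystander; origin under its centre.
Things that resemble listed ones, but are neither listed nor needed, are in the scene too. There is more than one size of the jar; the one meant has the size given above. There is more than one size of the tin; the job needs the larger.

How it is judged:
On the way, in this order (a step that is already met when the one before it is completed fails the run):
1. the hatch is slid fully open, to its stop (value of joint hatch above 0.27 m), for 0.2 s.
2. every container stands upright on the well's floor, released (x of tub in the frame of locker between -0.085 and 0.085 m and y of tub in the frame of locker between -0.135 and 0.135 m and z of each of tub, carton, jar, tin in the frame of locker below 0.022 m and angle between each of tub, carton, jar, tin's own z axis and vertical below 0.15 rad and x of carton in the frame of locker between -0.085 and 0.085 m and y of carton in the frame of locker between -0.135 and 0.135 m and x of jar in the frame of locker between -0.085 and 0.085 m and y of jar in the frame of locker between -0.135 and 0.135 m and x of tin in the frame of locker between -0.085 and 0.085 m and y of tin in the frame of locker between -0.135 and 0.135 m and contact force between each of tub, carton, jar, tin and the fingers below 0.2 N), for 0.2 s.
3. the hatch is closed against the frame with the containers inside (x of tub in the frame of locker between -0.085 and 0.085 m and y of tub in the frame of locker between -0.135 and 0.135 m and z of each of tub, carton, jar, tin in the frame of locker below 0.022 m and angle between each of tub, carton, jar, tin's own z axis and vertical below 0.15 rad and x of carton in the frame of locker between -0.085 and 0.085 m and y of carton in the frame of locker between -0.135 and 0.135 m and x of jar in the frame of locker between -0.085 and 0.085 m and y of jar in the frame of locker between -0.135 and 0.135 m and x of tin in the frame of locker between -0.085 and 0.085 m and y of tin in the frame of locker between -0.135 and 0.135 m and value of joint hatch below 0.006 m), for 0.2 s.
4. the brace is swung out to its end detent (value of joint hatch below 0.008 m and value of joint brace above 1.5 rad), for 0.2 s.
At the end, for the whole second after the job is handed in: Every container present stands in the well (origin within 85 mm in x and 135 mm in y of the well's centre, underside within 10 mm of the floor, tilt under 0.15 rad) at rest, the hatch is within 8 mm of the frame, and the brace is within 0.07 rad of its end detent (all of step 4 and x of tub in the frame of locker between -0.085 and 0.085 m and y of tub in the frame of locker between -0.135 and 0.135 m and z of each of tub, carton, jar, tin in the frame of locker below 0.022 m and angle between each of tub, carton, jar, tin's own z axis and vertical below 0.15 rad and x of carton in the frame of locker between -0.085 and 0.085 m and y of carton in the frame of locker between -0.135 and 0.135 m and x of jar in the frame of locker between -0.085 and 0.085 m and y of jar in the frame of locker between -0.135 and 0.135 m and x of tin in the frame of locker between -0.085 and 0.085 m and y of tin in the frame of locker between -0.135 and 0.135 m and linear speed of each of tub, carton, jar, tin below 0.03 m/s); the robot touches nothing.
It fails at once if a bystander (mug, soap) is moved more than 30 mm (distance of any of mug, soap from where it was at the start of the episode above 0.03 m).
It fails at once if the hatch is slammed (closing faster than 0.4 m/s) (velocity of joint hatch below -0.4 m/s).
It fails at once if a container is dropped (falls free of the fingers at over 1.2 m/s, about 7 cm) ((linear speed of tub above 1.2 m/s and contact force between tub and the fingers below 0.1 N) or (linear speed of carton above 1.2 m/s and contact force between carton and the fingers below 0.1 N) or (linear speed of jar above 1.2 m/s and contact force between jar and the fingers below 0.1 N) or (linear speed of tin above 1.2 m/s and contact force between tin and the fingers below 0.1 N)).
Of tub, carton, jar, tin only 3 to 4 are there at a start; the rules pass over those that are not, and their reading is None.
At some moment in a run one of tub, carton, jar, tin may be knocked a few centimetres aside while the robot is not near it.
It also fails if it takes over 210 s, if anything falls off the work surface, if the arm or the gripper's body presses on something with over 40 N, if the wrist force passes 120 N, or if a joint passes its speed limit or range.

## Working session

There is one attempt and no reset: what is moved stays moved. The work goes in short steps, Python scripts to look and compute and a tool call to move; the robot and the scene stay as the last step left them, time stands still between calls to the robot, and variables do not carry over. Pictures are saved under pics/ and viewed, about 12 in all and at most 16, crops included, and the job is handed in when it is done.

Besides the shell and the picture viewer there is one more tool, called after "Emit:" in YAML: its name, and indented under it one key for each argument. servo_tool: Moves the arm, as the interface text tells. Its arguments: {"type":"object","properties":{"targets":{"type":"array","items":{"type":"object","properties":{"xyz":{"type":"array","items":{"type":"number"}},"twist":{"type":"array","items":{"type":"number"}},"jaw":{"type":"number"}}}},"squeeze":{"type":"number"}},"required":["targets"]}

```bash
ls; mkdir -p pics; cat > h.py <<'E'
import numpy as np, cv2
from workcell import env
from scipy.spatial.transform import Rotation as R
def q2R(q): return R.from_quat([q[1],q[2],q[3],q[0]]).as_matrix()
def cam(n,save=None):
    c=env.read_camera(n)
    if save: cv2.imwrite('pics/'+save,c['color'][:,:,::-1])
    a=np.array(c['attitude']); c['R']=q2R(a) if a.size==4 else a.reshape(3,3)
    return c
def cloud(c):
    v,u=np.mgrid[0:400,0:640]; d=c['depth']
    p=np.stack([(u-c['cx'])/c['fx']*d,(v-c['cy'])/c['fy']*d,d],-1)
    P=p@c['R'].T+np.array(c['eye']); P[d==0]=np.nan
    return P
E
python3 - <<'E'
from h import *
for n in ['scene','top','wrist']:
    c=cam(n,n+'0.png'); print(n,c['eye'],c['attitude'],c['fx'],c['cx'],c['cy'])
print(env.get_state())
E
```

```text
pics
scene [0.73962119 0.70323132 0.75045977] [-0.06374712  0.13245493  0.89185079 -0.42777818] 408.36304734638037 317.4221111640276 204.26051607392904
top [ 0.37118558 -0.03772204  1.44861808] [ 0.03629614 -0.69737653  0.71458631 -0.04141216] 428.3118272675272 317.59968236092175 201.25389929760883
wrist [ 0.26154097 -0.51968038  0.37451031] [ 0.12829095  0.80241079 -0.57522908 -0.0937543 ] 326.5469045831713 320.8316778862796 202.30611059242136
{'clock': 0.15, 'joint_pos': array([-1.38362041e+00,  3.13857140e-01,  4.52650652e-02,  1.30359258e+00,
        1.28242670e-05,  1.43119869e+00]), 'qvel': array([-0.00201241, -0.00219123,  0.0030993 , -0.00184469, -0.00092585,
        0.00040592]), 'tau': array([ 1.57286009e-03, -4.81065881e+01,  2.98815769e+01,  1.38790513e-02,
       -1.61850635e-04,  6.37889528e-07]), 'tcp_pos': array([ 0.18449566, -0.54421051,  0.23060734]), 'orientation': array([-4.83672801e-04,  8.12707926e-01, -5.82670872e-01, -4.97958688e-04]), 'wrist_force': array([-0.32124208, -0.18357348,  0.07739049]), 'ft_torque': array([-0.01105227, -0.03648114,  0.03283536]), 'finger_gap': 0.08547622070247943}
```

View pics/top0.png

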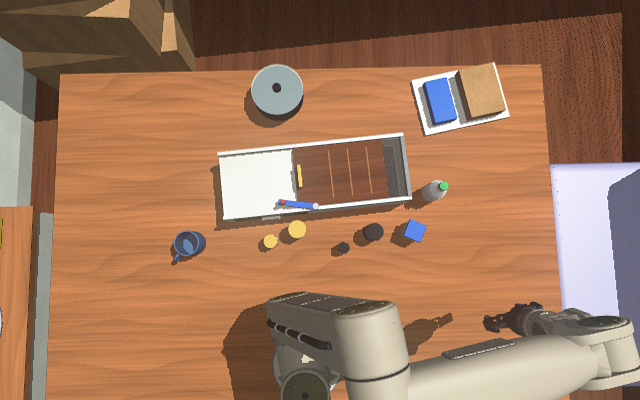

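View pics/scene0.png

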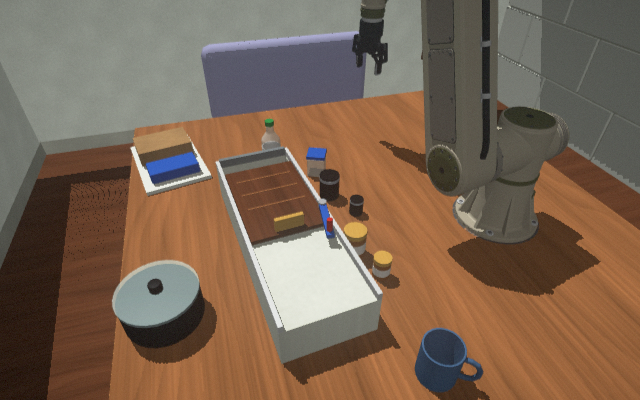

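The top view shows the tub (415,231), tins at (373,232) large and (343,248) small, and jars at (297,229) large and (270,242) small. The mug is at (188,243) and the soap at (436,190). The hatch tab is at (299,176), with the hatch nearly closed and the red brace post at (281,202). I see no yellow carton.

```bash
cat >> h.py <<'E'
def objs(c=None):
    c=c or cam('top'); P=cloud(c); z=P[...,2]; out=[]
    m=((z>0.02)&(z<0.4)).astype(np.uint8)
    n,l,s,_=cv2.connectedComponentsWithStats(m)
    for i in range(1,n):
        if s[i,4]<40 or s[i,4]>3000: continue
        q=P[l==i]; h=np.percentile(q[:,2],95); t=q[q[:,2]>h-.012]
        r=cv2.minAreaRect(t[:,:2].astype(np.float32)*1000)
        u,v=s[i,0]+s[i,2]/2,s[i,1]+s[i,3]/2
        out.append((int(u),int(v),s[i,4],round(h,3),np.round(r[0],1),np.round(r[1],1),round(r[2],1),c['color'][l==i].mean(0).astype(int)))
    return out,P,z,l
E
python3 - <<'E'
from h import *
c=cam('top')
o,P,z,l=objs(c)
for i in o: print(*i)
# locker
roi=np.zeros(z.shape,bool); roi[120:228,205:420]=True
m=roi&(z>0.09)&(z<0.13)
n,ll,s,_=cv2.connectedComponentsWithStats(m.astype(np.uint8)); k=1+np.argmax(s[1:,4])
print(cv2.minAreaRect(P[ll==k][:,:2].astype(np.float32)*1000))
hsv=cv2.cvtColor(c['color'],cv2.COLOR_RGB2HSV)
t=roi&(z>.143)&(z<.18); 
n,ll,s,ce=cv2.connectedComponentsWithStats(t.astype(np.uint8))
for i in range(1,n): print('hi',s[i],ce[i],P[ll==i].mean(0),c['color'][ll==i].mean(0))
im=c['color'][110:270,200:460,::-1]; a=cv2.resize(im,None,fx=3,fy=3,interpolation=cv2.INTER_CUBIC)
cv2.imwrite('pics/crop1.png',a)
E
```

```text
480 92 2070 0.065 [ 889.7 -610.6] [173.2 126.2] 11.2 [189 150 106]
277 92 2301 0.088 [898.8  77.3] [169.4 173.5] 88.3 [148 159 157]
439 101 1137 0.052 [ 861.1 -473.9] [151.4  82.6] 10.8 [ 90 129 213]
435 190 414 0.172 [ 549.2 -430. ] [25.1 27.3] 1.1 [135 141 123]
414 231 382 0.081 [ 421.  -357.7] [58.7 58.5] 64.9 [ 95 126 206]
297 229 263 0.085 [434.4  19.4] [55.8 55.7] 60.8 [239 203 109]
374 232 286 0.083 [ 419.8 -226.3] [55.6 56.4] 68.1 [81 68 64]
189 246 431 0.092 [398.9 368.7] [78.4 75.6] 88.8 [ 82  89 109]
271 241 152 0.065 [399.1 107.1] [39.5 38.7] 88.7 [236 201 110]
344 248 112 0.056 [ 371.6 -129.2] [36.5 34.6] 42.3 [83 69 63]
513 319 666 0.394 [ 191.8 -524.8] [30.8 72.9] 68.9 [71 56 49]
((599.3282470703125, -38.890380859375), (216.293212890625, 593.60498046875), 4.8302483558654785)
hi [297 164   6  24  89] [299.19101124 175.61797753] [0.59469447 0.00558364 0.15159297] [230.70786517 196.16853933 109.79775281]
hi [280 199   5   5  18] [282.33333333 201.33333333] [0.51500172 0.05742243 0.16573694] [209.66666667  92.83333333  86.27777778]
```

View pics/crop1.png

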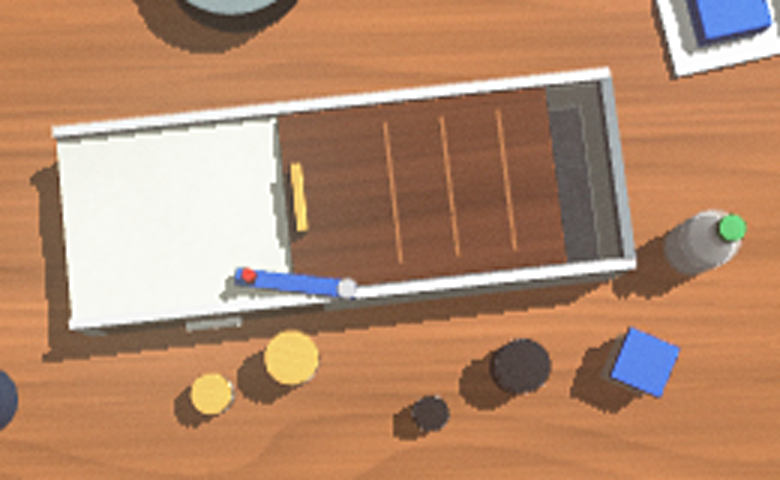

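The enlarged crop confirms which items are meant. Jars: (290,357) measures about 56 mm in diameter and 80 mm tall, so it is the one wanted; (211,394) is about 39 mm. Tins: (520,366) is the larger at about 56 mm; (431,413) is about 35 mm. The tub is at (645,362), and the carton is absent from both views.

```bash
cat >> h.py <<'E'
A=np.radians(4.83); O=np.array([.6114,-.1824])
LX=np.array([np.cos(A),np.sin(A)]); LY=np.array([-np.sin(A),np.cos(A)])
def toL(p): d=np.asarray(p)[:2]-O; return np.array([d@LX,d@LY])
def toW(x,y): return O+x*LX+y*LY
def go(w,z,yaw=None):
    "world xy, TCP z, yaw=world angle (deg) of tool x (mod 180) -> shift,twist"
    s=env.get_state(); Rm=q2R(s['orientation']); p=s['tcp_pos']
    sh=Rm.T@(np.array([w[0],w[1],z])-p)
    x=Rm[:,0]; cur=np.degrees(np.arctan2(x[1],x[0])); tw=np.zeros(3)
    if yaw is not None:
        d=(yaw-cur+90)%180-90
        Rt=R.from_euler('z',np.radians(cur+d)).as_matrix()@np.diag([1,-1,-1])
        tw=R.from_matrix(Rm.T@Rt).as_rotvec()
    print('shift',np.round(sh,4),'twist',np.round(tw,3),'j6',s['joint_pos'][5].round(2),'t',s['clock'])
E
python3 - <<'E'
from h import *
go(toW(0,.135),.231,94.83)
for n,p in dict(tub=(.421,-.3577),jar=(.4344,.0194),tin=(.4198,-.2263),post=(.515,.0574),tab=(.5947,.0056),soap=(.549,-.43)).items(): print(n,toL(p).round(4))
E
```

```text
shift [-3.368e-01 -5.529e-01  2.000e-04] twist [0.    0.001 0.242] j6 1.43 t 0.2
tub [-0.2045 -0.1586]
jar [-0.1594  0.216 ]
tin [-0.1946 -0.0276]
post [-0.0759  0.2471]
tab [-0.0008  0.1887]
soap [-0.083  -0.2415]
```

Emit:
servo_tool:
  targets:
    - {"xyz": [-0.17,-0.276,0],"twist": [0,0,0.12],"jaw": 0}
    - {"xyz": [-0.17,-0.276,0],"twist": [0,0,0.12],"jaw": 0}
    - {"xyz": [-0.17,-0.276,0],"twist": [0,0,0.12],"jaw": 0}
    - {"xyz": [-0.17,-0.276,0],"twist": [0,0,0.12],"jaw": 0}
    - {"xyz": [-0.337,-0.553,0],"twist": [0,0,0.242],"jaw": 0}
    - {"xyz": [-0.337,-0.553,0],"twist": [0,0,0.242],"jaw": 0}
    - {"xyz": [-0.337,-0.553,0],"twist": [0,0,0.242],"jaw": 0}
    - {"xyz": [-0.337,-0.553,0],"twist": [0,0,0.242],"jaw": 0}
    - {"xyz": [-0.337,-0.553,0],"twist": [0,0,0.242],"jaw": 0}
    - {"xyz": [-0.337,-0.553,0],"twist": [0,0,0.242],"jaw": 0}
    - {"xyz": [-0.337,-0.553,0],"twist": [0,0,0.242],"jaw": 0}
    - {"xyz": [-0.337,-0.553,0],"twist": [0,0,0.242],"jaw": 0}

```text
clock: 1.2
tcp_pos: [0.504, -0.1617, 0.2313]
orientation: [0.0, 0.736, -0.676, 0.0]
wrist_force: [1.1, -1.0, 0.1]
finger_gap: -0.0004
```

Emit:
servo_tool:
  targets:
    - {"xyz": [-0.337,-0.553,0],"twist": [0,0,0.242],"jaw": 0}

```text
clock: 1.28
tcp_pos: [0.5352, -0.1374, 0.2316]
orientation: [-0.0, -0.695, 0.719, 0.0]
wrist_force: [-0.5, -1.0, 0.3]
finger_gap: -0.0001
```

My second row was added to the first call's relative shift, so it overshot. It did no harm at this height. Recomputing.

```bash
python3 - <<'E'
from h import *
s=env.get_state(); print(s['tcp_pos'],toL(s['tcp_pos']),s['finger_gap'])
go(toW(0,.135),.231,94.83)
E
```

```text
[ 0.53519169 -0.13735624  0.23155885] [-0.07214502  0.05130051] -6.520285536252598e-05
shift [-0.0916 -0.0618  0.0006] twist [ 0.001  0.    -0.118] j6 2.78 t 1.2833
```

Emit:
servo_tool:
  targets:
    - {"xyz": [-0.092,-0.062,0],"twist": [0,0,-0.12],"jaw": 0}
    - {"xyz": [-0.092,-0.062,0],"twist": [0,0,-0.24],"jaw": 0}
    - {"xyz": [-0.092,-0.062,0],"twist": [0,0,-0.36],"jaw": 0}
    - {"xyz": [-0.092,-0.062,0],"twist": [0,0,-0.48],"jaw": 0}
    - {"xyz": [-0.092,-0.062,0],"twist": [0,0,-0.6],"jaw": 0}
    - {"xyz": [-0.092,-0.062,0],"twist": [0,0,-0.72],"jaw": 0}
    - {"xyz": [-0.092,-0.062,0],"twist": [0,0,-0.84],"jaw": 0}
    - {"xyz": [-0.092,-0.062,0],"twist": [0,0,-0.96],"jaw": 0}
    - {"xyz": [-0.092,-0.062,0],"twist": [0,0,-1.08],"jaw": 0}
    - {"xyz": [-0.092,-0.062,0],"twist": [0,0,-1.2],"jaw": 0}
    - {"xyz": [-0.092,-0.062,0],"twist": [0,0,-1.32],"jaw": 0}
    - {"xyz": [-0.092,-0.062,0],"twist": [0,0,-1.44],"jaw": 0}

```text
clock: 2.28
tcp_pos: [0.5999, -0.0505, 0.231]
orientation: [0.0, 0.997, -0.079, -0.0]
wrist_force: [0.1, 0.6, 0.1]
finger_gap: 0.0003
```

```bash
python3 - <<'E'
from h import *
s=env.get_state(); print(s['tcp_pos'],toL(s['tcp_pos']),s['finger_gap'])
go(toW(0,.14),.132,4.83)
E
```

```text
[ 0.59991514 -0.0504571   0.23097238] [-0.00033454  0.13244138] 0.0002751634118043968
shift [-0.0014 -0.0074  0.099 ] twist [-0.     0.001 -0.243] j6 1.51 t 2.2833
```

Emit:
servo_tool:
  targets:
    - {"xyz": [-0.001,0,0.02],"twist": [0,0,-0.12],"jaw": 0}
    - {"xyz": [-0.001,0,0.06],"twist": [0,0,-0.243],"jaw": 0}
    - {"xyz": [-0.001,0,0.08],"twist": [0,0,-0.243],"jaw": 0}
    - {"xyz": [-0.001,0,0.099],"twist": [0,0,-0.243],"jaw": 0}
    - {"xyz": [-0.001,0,0.099],"twist": [0,0,-0.243],"jaw": 0}

```text
clock: 2.7
tcp_pos: [0.596, -0.0497, 0.1276]
orientation: [-0.001, 0.999, 0.039, -0.004]
wrist_force: [0.2, -0.1, -0.2]
finger_gap: 0.0001
```

Emit:
servo_tool:
  targets:
    - {"xyz": [0,-0.02,0]}
    - {"xyz": [0,-0.04,0]}
    - {"xyz": [0,-0.06,0]}
    - {"xyz": [0,-0.08,0]}
    - {"xyz": [0,-0.1,0]}
    - {"xyz": [0,-0.12,0]}
    - {"xyz": [0,-0.14,0]}
    - {"xyz": [0,-0.16,0]}
    - {"xyz": [0,-0.175,0]}
    - {"xyz": [0,-0.19,0]}
    - {"xyz": [0,-0.205,0]}
    - {"xyz": [0,-0.22,0]}

```text
schema error: expected keys xyz, twist, jaw
```

```bash
python3 - <<'E'
from h import *
s=env.get_state(); print(s['tcp_pos'],toL(s['tcp_pos']),s['wrist_force'])
P=cloud(cam('top','top1.png')); z=P[...,2]
m=np.zeros(z.shape,bool); m[120:228,205:420]=True
o=cv2.imread('pics/top1.png')[:,:,::-1].astype(int)
b=m&(abs(z-.15)<.02)&(o[...,0]-o[...,2]>70)
for p in [P[b].mean(0)]: print(p,toL(p),b.sum())
E
```

```text
[ 0.59599953 -0.04971329  0.12760804] [-0.00417361  0.13351224] [ 0.15623727 -0.08154201 -0.2186364 ]
[nan nan nan] [nan nan] 0<stdin>:7: RuntimeWarning: Mean of empty slice.
  ret = um.true_divide(
```

Emit:
servo_tool:
  targets:
    - {"xyz": [0.004,-0.02,0],"twist": [0,0,0],"jaw": 0}
    - {"xyz": [0.004,-0.04,0],"twist": [0,0,0],"jaw": 0}
    - {"xyz": [0.004,-0.06,0],"twist": [0,0,0],"jaw": 0}
    - {"xyz": [0.004,-0.08,0],"twist": [0,0,0],"jaw": 0}
    - {"xyz": [0.004,-0.1,0],"twist": [0,0,0],"jaw": 0}
    - {"xyz": [0.004,-0.12,0],"twist": [0,0,0],"jaw": 0}
    - {"xyz": [0.004,-0.14,0],"twist": [0,0,0],"jaw": 0}
    - {"xyz": [0.004,-0.16,0],"twist": [0,0,0],"jaw": 0}
    - {"xyz": [0.004,-0.175,0],"twist": [0,0,0],"jaw": 0}
    - {"xyz": [0.004,-0.19,0],"twist": [0,0,0],"jaw": 0}
    - {"xyz": [0.004,-0.205,0],"twist": [0,0,0],"jaw": 0}
    - {"xyz": [0.004,-0.22,0],"twist": [0,0,0],"jaw": 0}

```text
clock: 3.75
tcp_pos: [0.5862, 0.1686, 0.1341]
orientation: [0.002, 0.999, 0.039, 0.001]
wrist_force: [-1.9, -5.6, -0.1]
finger_gap: 0.0
```

Emit:
servo_tool:
  targets:
    - {"xyz": [0,-0.01,0],"twist": [0,0,0],"jaw": 0}
    - {"xyz": [0,-0.02,0],"twist": [0,0,0],"jaw": 0}
    - {"xyz": [0,-0.027,0],"twist": [0,0,0],"jaw": 0}
    - {"xyz": [0,-0.032,0],"twist": [0,0,0],"jaw": 0}
    - {"xyz": [0,-0.036,0],"twist": [0,0,0],"jaw": 0}

```text
clock: 4.17
tcp_pos: [0.5837, 0.2053, 0.1333]
orientation: [0.0, 0.999, 0.039, 0.001]
wrist_force: [-1.4, -4.6, 1.9]
finger_gap: 0.0004
```

```bash
cat >> h.py <<'E'
def tab(c):
    P=cloud(c); z=P[...,2]; o=c['color'].astype(int)
    m=np.zeros(z.shape,bool); m[120:228,205:420]=True
    b=m&(abs(z-.152)<.006)&(o[...,0]-o[...,2]>60)
    return (toL(P[b].mean(0)),b.sum()) if b.sum() else None
E
python3 - <<'E'
from h import *
s=env.get_state(); print(s['tcp_pos'],toL(s['tcp_pos']),s['wrist_force'])
print(tab(cam('top','top2.png')))
E
```

```text
[0.58369688 0.2052997  0.13326183] [0.00503941 0.38865554] [-1.38609882 -4.5928274   1.92377889]
(array([-0.08052127,  0.24309403]), np.int64(1))
```

Emit:
servo_tool:
  targets:
    - {"xyz": [0,-0.003,0],"twist": [0,0,0],"jaw": 0}
    - {"xyz": [0,-0.006,0],"twist": [0,0,0],"jaw": 0}
    - {"xyz": [0,-0.008,0],"twist": [0,0,0],"jaw": 0}
    - {"xyz": [0,-0.01,0],"twist": [0,0,0],"jaw": 0}
    - {"xyz": [0,-0.01,0],"twist": [0,0,0],"jaw": 0}

```text
clock: 4.63
tcp_pos: [0.583, 0.2134, 0.1326]
orientation: [0.002, 0.999, 0.039, 0.001]
wrist_force: [0.7, -10.3, 3.9]
finger_gap: 0.0003
```

The force rose to 10 N, so the hatch is at its stop. Back off, rise, and check.

Emit:
servo_tool:
  targets:
    - {"xyz": [0,0.012,0],"twist": [0,0,0],"jaw": 0}
    - {"xyz": [0,0.03,-0.01],"twist": [0,0,0],"jaw": 0}
    - {"xyz": [0,0.06,-0.04],"twist": [0,0,0],"jaw": 0}
    - {"xyz": [0,0.09,-0.08],"twist": [0,0,-0.12],"jaw": 1}
    - {"xyz": [-0.04,0.12,-0.1],"twist": [0,0,-0.24],"jaw": 1}
    - {"xyz": [-0.08,0.14,-0.1],"twist": [0,0,-0.36],"jaw": 1}
    - {"xyz": [-0.12,0.16,-0.1],"twist": [0,0,-0.48],"jaw": 1}
    - {"xyz": [-0.14,0.17,-0.1],"twist": [0,0,-0.6],"jaw": 1}
    - {"xyz": [-0.15,0.175,-0.1],"twist": [0,0,-0.72],"jaw": 1}
    - {"xyz": [-0.16,0.18,-0.1],"twist": [0,0,-0.84],"jaw": 1}
    - {"xyz": [-0.16,0.18,-0.1],"twist": [0,0,-0.96],"jaw": 1}
    - {"xyz": [-0.16,0.18,-0.1],"twist": [0,0,-1.08],"jaw": 1}

```text
clock: 5.63
tcp_pos: [0.4361, 0.0233, 0.2323]
orientation: [-0.001, 0.836, 0.549, 0.001]
wrist_force: [0.4, -0.5, -0.3]
finger_gap: 0.0856
```

```bash
python3 - <<'E'
from h import *
c=cam('top','top3.png'); print(tab(c))
w=cam('wrist','w3.png')
for i in objs(c)[0]: print(*i[:7])
cv2.imwrite('pics/c3.png',np.hstack([c['color'],w['color']])[...,::-1][:, :] if 0 else cv2.resize(np.vstack([c['color'][100:300,150:470],w['color'][::2,::2]])[...,::-1],None,fx=1.5,fy=1.5))
go((.4344,.0194),.231,94.83)
E
```

```text
(array([-2.74482366e-04,  4.10357100e-01]), np.int64(89))
480 92 2068 0.065 [ 890.  -610.9] [172.2 125.9] 11.2
277 92 2293 0.088 [898.4  77.2] [169.  173.7] 88.8
439 101 1136 0.052 [ 861.3 -473.5] [151.5  83.2] 11.0
435 190 416 0.171 [ 550.2 -429.9] [28.1 24.9] 73.7
414 231 386 0.081 [ 420.9 -358.1] [58.4 58.4] 65.0
374 232 284 0.083 [ 420.2 -227.1] [55.8 56.7] 72.2
314 233 110 0.352 [411.5 -31.1] [23.1 24.9] 68.0
189 246 433 0.092 [399.  369.2] [77.2 79.6] 3.2
343 248 110 0.056 [ 371.6 -129.1] [36.6 34.6] 43.3
319 368 2366 0.312 [ 25.9 -19.7] [91.8 72.8] 87.8
215 360 167 0.394 [ 98.  210.8] [38.3  2.1] 85.4
shift [-0.0046 -0.0004  0.0012] twist [ 0.    -0.002 -0.497] j6 0.28 t 5.7333
```

View pics/c3.png

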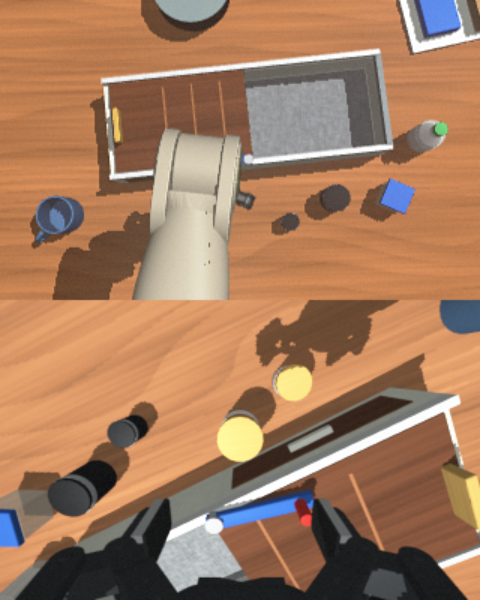

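Hatch is fully open (tab at locker y 410 mm) and the well is empty. In the wrist view the wanted jar is at about (240,438), with the smaller one at (292,383). I'll refine the jar position from the wrist depth.

```bash
cat >> h.py <<'E'
def wr(guess,h,tol=.008,rad=.06,save=None):
    "centre of the top surface near guess, from the wrist camera"
    P=cloud(cam('wrist',save)); q=P[(abs(P[...,2]-h)<tol)&(np.hypot(P[...,0]-guess[0],P[...,1]-guess[1])<rad)]
    r=cv2.minAreaRect(q[:,:2].astype(np.float32)*1000); print(len(q),r,q[:,2].mean()); return np.array(r[0])/1000
E
python3 - <<'E'
from h import *
p=wr((.4344,.0194),.080); go(p,.231,94.83)
E
```

```text
3290 ((448.81585693359375, 21.835960388183594), (81.5130844116211, 57.5816650390625), 4.763052940368652) 0.08114359131458393
shift [0.0034 0.0117 0.0011] twist [-0.    -0.001 -0.5  ] j6 0.28 t 5.7833
```

```bash
python3 - <<'E'
from h import *
p=wr((.4344,.0194),.080,rad=.038); go(p,.231,94.83)
E
```

```text
2932 ((436.6691589355469, 21.294246673583984), (56.41787338256836, 57.44325637817383), 64.4726791381836) 0.0812364522508427
shift [-0.002   0.0008  0.0011] twist [-0.    -0.001 -0.5  ] j6 0.28 t 5.8333
```

Emit:
servo_tool:
  targets:
    - {"xyz": [-0.002,0.001,0],"twist": [0,0,-0.12],"jaw": 1}
    - {"xyz": [-0.002,0.001,0.02],"twist": [0,0,-0.24],"jaw": 1}
    - {"xyz": [-0.002,0.001,0.04],"twist": [0,0,-0.36],"jaw": 1}
    - {"xyz": [-0.002,0.001,0.07],"twist": [0,0,-0.5],"jaw": 1}
    - {"xyz": [-0.002,0.001,0.1],"twist": [0,0,-0.5],"jaw": 1}
    - {"xyz": [-0.002,0.001,0.13],"twist": [0,0,-0.5],"jaw": 1}
    - {"xyz": [-0.002,0.001,0.16],"twist": [0,0,-0.5],"jaw": 1}
    - {"xyz": [-0.002,0.001,0.18],"twist": [0,0,-0.5],"jaw": 1}
    - {"xyz": [-0.002,0.001,0.195],"twist": [0,0,-0.5],"jaw": 1}
    - {"xyz": [-0.002,0.001,0.195],"twist": [0,0,-0.5],"jaw": 1}

```text
clock: 6.67
tcp_pos: [0.4343, 0.0216, 0.0342]
orientation: [-0.003, 0.676, 0.737, -0.002]
wrist_force: [-0.7, 0.2, -0.7]
finger_gap: 0.0854
```

Emit:
servo_tool:
  squeeze: 30
  targets:
    - {"xyz": [0,0,0],"twist": [0,0,0],"jaw": 0.3}
    - {"xyz": [0,0,0],"twist": [0,0,0],"jaw": 0.3}
    - {"xyz": [0,0,0],"twist": [0,0,0],"jaw": 0.3}
    - {"xyz": [0,0,0],"twist": [0,0,0],"jaw": 0.3}
    - {"xyz": [0,0,0],"twist": [0,0,0],"jaw": 0.3}
    - {"xyz": [0,0,0],"twist": [0,0,0],"jaw": 0.3}
    - {"xyz": [0,0,0],"twist": [0,0,0],"jaw": 0.3}
    - {"xyz": [0,0,0],"twist": [0,0,0],"jaw": 0.3}

```text
clock: 7.33
tcp_pos: [0.4381, 0.021, 0.0385]
orientation: [0.001, 0.675, 0.737, 0.001]
wrist_force: [-1.1, 2.3, 6.2]
finger_gap: 0.0573
```

Emit:
servo_tool:
  targets:
    - {"xyz": [0,0,-0.01],"twist": [0,0,0],"jaw": 0.3}
    - {"xyz": [0,0,-0.03],"twist": [0,0,0],"jaw": 0.3}
    - {"xyz": [0,0,-0.05],"twist": [0,0,0],"jaw": 0.3}
    - {"xyz": [0,0,-0.075],"twist": [0,0,0],"jaw": 0.3}
    - {"xyz": [0,0,-0.1],"twist": [0,0,0],"jaw": 0.3}
    - {"xyz": [0,0,-0.125],"twist": [0,0,0],"jaw": 0.3}
    - {"xyz": [0,0,-0.15],"twist": [0,0,0],"jaw": 0.3}
    - {"xyz": [0,0,-0.165],"twist": [0,0,0],"jaw": 0.3}
    - {"xyz": [0,0,-0.17],"twist": [0,0,0],"jaw": 0.3}

```text
clock: 8.08
tcp_pos: [0.438, 0.0207, 0.2097]
orientation: [0.002, 0.676, 0.737, 0.001]
wrist_force: [0.4, 0.4, -4.2]
finger_gap: 0.0569
```

```bash
python3 - <<'E'
from h import *
go(toW(0,.08),.208,4.83)
s=env.get_state();print(s['tcp_pos'],s['wrist_force'],s['finger_gap'])
E
```

```text
shift [-0.1374  0.1553  0.0024] twist [ 0.002  0.004 -1.568] j6 -0.22 t 8.0833
[0.43800838 0.02067369 0.20970447] [ 0.40970291  0.39351354 -4.16452445] 0.05694908503085398
```

Emit:
servo_tool:
  targets:
    - {"xyz": [-0.013,0.015,0],"twist": [0,0,0.12],"jaw": 0.3}
    - {"xyz": [-0.027,0.03,0],"twist": [0,0,0.24],"jaw": 0.3}
    - {"xyz": [-0.041,0.046,0],"twist": [0,0,0.36],"jaw": 0.3}
    - {"xyz": [-0.055,0.062,0],"twist": [0,0,0.48],"jaw": 0.3}
    - {"xyz": [-0.068,0.077,0],"twist": [0,0,0.6],"jaw": 0.3}
    - {"xyz": [-0.082,0.093,0],"twist": [0,0,0.72],"jaw": 0.3}
    - {"xyz": [-0.096,0.108,0],"twist": [0,0,0.84],"jaw": 0.3}
    - {"xyz": [-0.11,0.124,0],"twist": [0,0,0.96],"jaw": 0.3}
    - {"xyz": [-0.123,0.14,0],"twist": [0,0,1.08],"jaw": 0.3}
    - {"xyz": [-0.137,0.155,0],"twist": [0,0,1.2],"jaw": 0.3}
    - {"xyz": [-0.137,0.155,0],"twist": [0,0,1.32],"jaw": 0.3}
    - {"xyz": [-0.137,0.155,0],"twist": [0,0,1.44],"jaw": 0.3}

```text
clock: 9.08
tcp_pos: [0.6033, -0.1029, 0.2047]
orientation: [-0.0, 0.994, 0.105, -0.002]
wrist_force: [-0.2, 0.3, -4.4]
finger_gap: 0.0572
```

```bash
python3 - <<'E'
from h import *
go(toW(0,.08),.0525,4.83)
E
```

```text
shift [0.0018 0.0003 0.1522] twist [-0.001  0.003  0.127] j6 1.06 t 9.0833
```

Emit:
servo_tool:
  targets:
    - {"xyz": [0.002,0,0.01],"twist": [0,0,0.12],"jaw": 0.3}
    - {"xyz": [0.002,0,0.03],"twist": [0,0,0.127],"jaw": 0.3}
    - {"xyz": [0.002,0,0.05],"twist": [0,0,0.127],"jaw": 0.3}
    - {"xyz": [0.002,0,0.07],"twist": [0,0,0.127],"jaw": 0.3}
    - {"xyz": [0.002,0,0.09],"twist": [0,0,0.127],"jaw": 0.3}
    - {"xyz": [0.002,0,0.11],"twist": [0,0,0.127],"jaw": 0.3}
    - {"xyz": [0.002,0,0.125],"twist": [0,0,0.127],"jaw": 0.3}
    - {"xyz": [0.002,0,0.135],"twist": [0,0,0.127],"jaw": 0.3}
    - {"xyz": [0.002,0,0.143],"twist": [0,0,0.127],"jaw": 0.3}
    - {"xyz": [0.002,0,0.148],"twist": [0,0,0.127],"jaw": 0.3}
    - {"xyz": [0.002,0,0.151],"twist": [0,0,0.127],"jaw": 0.3}
    - {"xyz": [0.002,0,0.152],"twist": [0,0,0.127],"jaw": 0.3}

```text
clock: 10.08
tcp_pos: [0.6054, -0.1016, 0.0552]
orientation: [0.0, 0.999, 0.046, 0.0]
wrist_force: [-0.0, -0.3, -3.4]
finger_gap: 0.057
```

Emit:
servo_tool:
  targets:
    - {"xyz": [0,0,0.001],"twist": [0,0,0],"jaw": 0.3}
    - {"xyz": [0,0,0.002],"twist": [0,0,0],"jaw": 0.3}
    - {"xyz": [0,0,0.002],"twist": [0,0,0],"jaw": 0.3}

```text
clock: 10.33
tcp_pos: [0.6057, -0.1017, 0.0539]
orientation: [0.0, 0.999, 0.046, 0.001]
wrist_force: [0.6, -0.0, -4.0]
finger_gap: 0.0572
```

Emit:
servo_tool:
  targets:
    - {"xyz": [0,0,0.001],"twist": [0,0,0],"jaw": 0.3}
    - {"xyz": [0,0,0.002],"twist": [0,0,0],"jaw": 0.3}
    - {"xyz": [0,0,0.002],"twist": [0,0,0],"jaw": 0.3}

```text
clock: 10.58
tcp_pos: [0.6053, -0.1015, 0.0513]
orientation: [0.0, 0.999, 0.046, 0.0]
wrist_force: [0.2, -0.0, -3.0]
finger_gap: 0.0569
```

Emit:
servo_tool:
  targets:
    - {"xyz": [0,0,0.001],"twist": [0,0,0],"jaw": 0.3}
    - {"xyz": [0,0,0.002],"twist": [0,0,0],"jaw": 0.3}
    - {"xyz": [0,0,0.002],"twist": [0,0,0],"jaw": 0.3}

```text
clock: 10.83
tcp_pos: [0.6056, -0.1017, 0.0505]
orientation: [0.0, 0.999, 0.046, 0.0]
wrist_force: [-1.8, 0.1, 4.5]
finger_gap: 0.0572
```

Contact with the floor. Release and rise.

Emit:
servo_tool:
  targets:
    - {"xyz": [0,0,0],"twist": [0,0,0],"jaw": 0.75}
    - {"xyz": [0,0,0],"twist": [0,0,0],"jaw": 0.85}
    - {"xyz": [0,0,0],"twist": [0,0,0],"jaw": 1}
    - {"xyz": [0,0,0],"twist": [0,0,0],"jaw": 1}
    - {"xyz": [0,0,-0.01],"twist": [0,0,0],"jaw": 1}
    - {"xyz": [0,0,-0.03],"twist": [0,0,0],"jaw": 1}
    - {"xyz": [0,0,-0.06],"twist": [0,0,0],"jaw": 1}
    - {"xyz": [0,0,-0.09],"twist": [0,0,0],"jaw": 1}
    - {"xyz": [0,0,-0.12],"twist": [0,0,0],"jaw": 1}
    - {"xyz": [0,0,-0.15],"twist": [0,0,0],"jaw": 1}
    - {"xyz": [0,0,-0.18],"twist": [0,0,0],"jaw": 1}

```text
clock: 11.75
tcp_pos: [0.6051, -0.1014, 0.2318]
orientation: [0.0, 0.999, 0.046, 0.0]
wrist_force: [0.5, 0.0, 0.0]
finger_gap: 0.0853
```

```bash
python3 - <<'E'
from h import *
c=cam('top','top4.png')
for i in objs(c)[0]: print(*i[:7])
go((.4202,-.2265),.23,94.83-180)
E
```

```text
480 92 2057 0.065 [ 889.3 -610.7] [172.2 124.3] 11.8
277 92 2299 0.088 [897.6  76.9] [171.4 171.6] 58.4
439 101 1128 0.052 [ 861.3 -473.7] [150.7  81.4] 10.4
384 170 1269 0.128 [ 617.2 -247.1] [215.1 174.6] 4.5
435 191 415 0.171 [ 549.4 -430. ] [27.7 24.7] 89.0
414 231 384 0.081 [ 420.5 -357.8] [59.5 57.7] 64.6
373 232 287 0.083 [ 420.7 -226.8] [55.3 56.5] 31.2
189 246 433 0.091 [398.9 368.6] [78.5 75.6] 89.1
271 241 153 0.065 [399.1 107. ] [39.5 38.6] 88.7
284 376 2207 0.33 [ 37.6 159. ] [44.6 99.4] 29.8
shift [-0.198   0.1066  0.0071] twist [ 0.011 -0.004 -1.564] j6 1.18 t 11.8
```

Emit:
servo_tool:
  targets:
    - {"xyz": [-0.03,0.016,0],"twist": [0,0,0],"jaw": 1}
    - {"xyz": [-0.06,0.032,0],"twist": [0,0,0],"jaw": 1}
    - {"xyz": [-0.09,0.048,0],"twist": [0,0,0],"jaw": 1}
    - {"xyz": [-0.12,0.064,0],"twist": [0,0,0],"jaw": 1}
    - {"xyz": [-0.15,0.08,0],"twist": [0,0,0],"jaw": 1}
    - {"xyz": [-0.18,0.097,0],"twist": [0,0,0],"jaw": 1}
    - {"xyz": [-0.198,0.107,0],"twist": [0,0,0],"jaw": 1}
    - {"xyz": [-0.198,0.107,0],"twist": [0,0,0],"jaw": 1}
    - {"xyz": [-0.198,0.107,0],"twist": [0,0,0],"jaw": 1}

```text
clock: 12.55
tcp_pos: [0.4174, -0.2268, 0.2301]
orientation: [0.0, 0.999, 0.044, 0.001]
wrist_force: [0.9, 0.9, -0.8]
finger_gap: 0.0858
```

```bash
python3 - <<'E'
from h import *
c=cam('top'); P=cloud(c); q=P[(P[...,2]>.06)&(P[...,2]<.1)]; 
L=np.array([toL(x) for x in q]); k=(abs(L[:,0])<.08)&(abs(L[:,1])<.13); q=q[k];L=L[k]
k=q[:,2]>.085; print('in well',k.sum(),cv2.minAreaRect((L[k]*1000).astype(np.float32)),np.percentile(q[k][:,2],[50,95]))
p=wr((.4207,-.2268),.079,rad=.04); go(p,.035,4.83)
E
```

```text
in well 245 ((-0.32535552978515625, 80.201416015625), (55.004180908203125, 53.40570831298828), 82.08250427246094) [0.09188146 0.09675069]
2958 ((422.3656311035156, -225.53060913085938), (57.68052673339844, 57.07456588745117), 26.217571258544922) 0.07908127994712633
shift [ 0.0037 -0.0003  0.1948] twist [ 0.001 -0.001  0.007] j6 0.81 t 12.65
```

Emit:
servo_tool:
  targets:
    - {"xyz": [0.003,0,0.03],"twist": [0,0,0],"jaw": 1}
    - {"xyz": [0.003,0,0.06],"twist": [0,0,0],"jaw": 1}
    - {"xyz": [0.003,0,0.09],"twist": [0,0,0],"jaw": 1}
    - {"xyz": [0.003,0,0.12],"twist": [0,0,0],"jaw": 1}
    - {"xyz": [0.003,0,0.15],"twist": [0,0,0],"jaw": 1}
    - {"xyz": [0.003,0,0.175],"twist": [0,0,0],"jaw": 1}
    - {"xyz": [0.003,0,0.188],"twist": [0,0,0],"jaw": 1}
    - {"xyz": [0.003,0,0.193],"twist": [0,0,0],"jaw": 1}
    - {"xyz": [0.003,0,0.193],"twist": [0,0,0],"jaw": 1}

```text
clock: 13.4
tcp_pos: [0.4209, -0.2247, 0.0351]
orientation: [-0.001, 0.999, 0.047, -0.001]
wrist_force: [0.0, -0.1, 0.2]
finger_gap: 0.0856
```

Emit:
servo_tool:
  squeeze: 30
  targets:
    - {"xyz": [0,0,0],"twist": [0,0,0],"jaw": 0.3}
    - {"xyz": [0,0,0],"twist": [0,0,0],"jaw": 0.3}
    - {"xyz": [0,0,0],"twist": [0,0,0],"jaw": 0.3}
    - {"xyz": [0,0,0],"twist": [0,0,0],"jaw": 0.3}
    - {"xyz": [0,0,0],"twist": [0,0,0],"jaw": 0.3}
    - {"xyz": [0,0,0],"twist": [0,0,0],"jaw": 0.3}
    - {"xyz": [0,0,0],"twist": [0,0,0],"jaw": 0.3}
    - {"xyz": [0,0,0],"twist": [0,0,0],"jaw": 0.3}

```text
clock: 14.07
tcp_pos: [0.4222, -0.2266, 0.0378]
orientation: [0.001, 0.999, 0.046, 0.002]
wrist_force: [1.7, 1.4, 6.5]
finger_gap: 0.0574
```

Emit:
servo_tool:
  targets:
    - {"xyz": [0,0,-0.01],"twist": [0,0,0],"jaw": 0.3}
    - {"xyz": [0,0,-0.03],"twist": [0,0,0],"jaw": 0.3}
    - {"xyz": [0,0,-0.05],"twist": [0,0,0],"jaw": 0.3}
    - {"xyz": [0,0,-0.075],"twist": [0,0,0],"jaw": 0.3}
    - {"xyz": [0,0,-0.1],"twist": [0,0,0],"jaw": 0.3}
    - {"xyz": [0,0,-0.125],"twist": [0,0,0],"jaw": 0.3}
    - {"xyz": [0,0,-0.15],"twist": [0,0,0],"jaw": 0.3}
    - {"xyz": [0,0,-0.165],"twist": [0,0,0],"jaw": 0.3}
    - {"xyz": [0,0,-0.17],"twist": [0,0,0],"jaw": 0.3}

```text
clock: 14.82
tcp_pos: [0.4216, -0.2266, 0.2096]
orientation: [0.002, 0.999, 0.046, 0.002]
wrist_force: [0.1, 0.0, -2.4]
finger_gap: 0.0572
```

```bash
python3 - <<'E'
from h import *
go(toW(0,-.005),.2,4.83)
E
```

```text
shift [ 0.193  -0.0218  0.0101] twist [ 0.003 -0.003  0.007] j6 0.82 t 14.8167
```

Emit:
servo_tool:
  targets:
    - {"xyz": [0.025,-0.003,0],"twist": [0,0,0],"jaw": 0.3}
    - {"xyz": [0.05,-0.006,0],"twist": [0,0,0],"jaw": 0.3}
    - {"xyz": [0.08,-0.009,0],"twist": [0,0,0],"jaw": 0.3}
    - {"xyz": [0.11,-0.012,0],"twist": [0,0,0],"jaw": 0.3}
    - {"xyz": [0.14,-0.016,0],"twist": [0,0,0],"jaw": 0.3}
    - {"xyz": [0.17,-0.02,0],"twist": [0,0,0],"jaw": 0.3}
    - {"xyz": [0.187,-0.022,0],"twist": [0,0,0],"jaw": 0.3}
    - {"xyz": [0.193,-0.022,0],"twist": [0,0,0.006],"jaw": 0.3}
    - {"xyz": [0.193,-0.022,0],"twist": [0,0,0.006],"jaw": 0.3}

```text
clock: 15.57
tcp_pos: [0.6114, -0.1858, 0.2047]
orientation: [-0.0, 0.999, 0.043, -0.001]
wrist_force: [0.4, -0.0, -2.3]
finger_gap: 0.0574
```

Emit:
servo_tool:
  targets:
    - {"xyz": [0,0,0.01],"twist": [0,0,0],"jaw": 0.3}
    - {"xyz": [0,0,0.03],"twist": [0,0,0],"jaw": 0.3}
    - {"xyz": [0,0,0.05],"twist": [0,0,0],"jaw": 0.3}
    - {"xyz": [0,0,0.07],"twist": [0,0,0],"jaw": 0.3}
    - {"xyz": [0,0,0.09],"twist": [0,0,0],"jaw": 0.3}
    - {"xyz": [0,0,0.11],"twist": [0,0,0],"jaw": 0.3}
    - {"xyz": [0,0,0.125],"twist": [0,0,0],"jaw": 0.3}
    - {"xyz": [0,0,0.138],"twist": [0,0,0],"jaw": 0.3}
    - {"xyz": [0,0,0.146],"twist": [0,0,0],"jaw": 0.3}
    - {"xyz": [0,0,0.151],"twist": [0,0,0],"jaw": 0.3}
    - {"xyz": [0,0,0.153],"twist": [0,0,0],"jaw": 0.3}
    - {"xyz": [0,0,0.153],"twist": [0,0,0],"jaw": 0.3}

```text
clock: 16.57
tcp_pos: [0.6106, -0.1866, 0.0533]
orientation: [0.0, 0.999, 0.042, -0.0]
wrist_force: [-0.4, 0.1, -1.9]
finger_gap: 0.0574
```

Emit:
servo_tool:
  targets:
    - {"xyz": [0,0,0.001],"twist": [0,0,0],"jaw": 0.3}
    - {"xyz": [0,0,0.002],"twist": [0,0,0],"jaw": 0.3}
    - {"xyz": [0,0,0.003],"twist": [0,0,0],"jaw": 0.3}
    - {"xyz": [0,0,0.003],"twist": [0,0,0],"jaw": 0.3}

```text
clock: 16.9
tcp_pos: [0.6113, -0.1864, 0.0506]
orientation: [0.0, 0.999, 0.043, 0.0]
wrist_force: [-0.3, 0.3, -2.4]
finger_gap: 0.0572
```

Emit:
servo_tool:
  targets:
    - {"xyz": [0,0,0.001],"twist": [0,0,0],"jaw": 0.3}
    - {"xyz": [0,0,0.001],"twist": [0,0,0],"jaw": 0.3}

```text
clock: 17.07
tcp_pos: [0.6114, -0.1864, 0.0498]
orientation: [0.0, 0.999, 0.043, 0.0]
wrist_force: [-0.4, 0.0, -0.1]
finger_gap: 0.0572
```

Touching. Release and rise, then compute the tub approach.

Emit:
servo_tool:
  targets:
    - {"xyz": [0,0,0.0005],"twist": [0,0,0],"jaw": 0.75}
    - {"xyz": [0,0,0.0005],"twist": [0,0,0],"jaw": 0.85}
    - {"xyz": [0,0,0.0005],"twist": [0,0,0],"jaw": 1}
    - {"xyz": [0,0,0],"twist": [0,0,0],"jaw": 1}
    - {"xyz": [0,0,-0.01],"twist": [0,0,0],"jaw": 1}
    - {"xyz": [0,0,-0.03],"twist": [0,0,0],"jaw": 1}
    - {"xyz": [0,0,-0.06],"twist": [0,0,0],"jaw": 1}
    - {"xyz": [0,0,-0.09],"twist": [0,0,0],"jaw": 1}
    - {"xyz": [0,0,-0.12],"twist": [0,0,0],"jaw": 1}
    - {"xyz": [0,0,-0.15],"twist": [0,0,0],"jaw": 1}
    - {"xyz": [0,0,-0.18],"twist": [0,0,0],"jaw": 1}

```text
clock: 17.98
tcp_pos: [0.6109, -0.1863, 0.2319]
orientation: [0.0, 0.999, 0.043, 0.0]
wrist_force: [0.3, -1.1, 0.1]
finger_gap: 0.0853
```

```bash
python3 - <<'E'
from h import *
o=objs(cam('top','top5.png'))[0]
t=[i for i in o if abs(i[4][0]-420)<60 and abs(i[4][1]+358)<60]; print(t)
for y in (64.8-90,64.8): go(t[0][4]/1000,.23,y)
E
```

```text
[(414, 231, np.int32(382), np.float64(0.081), array([ 420.7, -358.2]), array([58.6, 58.3]), 65.4, array([ 93, 123, 201]))]
shift [-0.2064  0.1539  0.0078] twist [ 0.003 -0.011  0.525] j6 1.06 t 18.0333
shift [-0.2064  0.1539  0.0078] twist [ 0.01  -0.006 -1.046] j6 1.06 t 18.0333
```

Emit:
servo_tool:
  targets:
    - {"xyz": [-0.03,0.022,0],"twist": [0,0,0.08],"jaw": 1}
    - {"xyz": [-0.06,0.044,0],"twist": [0,0,0.16],"jaw": 1}
    - {"xyz": [-0.09,0.066,0],"twist": [0,0,0.24],"jaw": 1}
    - {"xyz": [-0.12,0.089,0],"twist": [0,0,0.32],"jaw": 1}
    - {"xyz": [-0.15,0.112,0],"twist": [0,0,0.4],"jaw": 1}
    - {"xyz": [-0.18,0.134,0],"twist": [0,0,0.48],"jaw": 1}
    - {"xyz": [-0.206,0.154,0],"twist": [0,0,0.525],"jaw": 1}
    - {"xyz": [-0.206,0.154,0],"twist": [0,0,0.525],"jaw": 1}
    - {"xyz": [-0.206,0.154,0],"twist": [0,0,0.525],"jaw": 1}

```text
clock: 18.78
tcp_pos: [0.4178, -0.3586, 0.2301]
orientation: [0.0, 0.976, -0.22, 0.0]
wrist_force: [0.1, 0.6, 1.0]
finger_gap: 0.0852
```

```bash
python3 - <<'E'
from h import *
p=wr((.4207,-.3582),.077,rad=.05,save='w6.png'); go(p,.033,64.8-90)
c=cam('top'); P=cloud(c); q=P[(P[...,2]>.085)&(P[...,2]<.1)]
L=np.array([toL(x) for x in q]); L=L[(abs(L[:,0])<.08)&(abs(L[:,1])<.13)]
for s in (L[L[:,1]<.037],L[L[:,1]>.037]): print(cv2.minAreaRect((s*1000).astype(np.float32)),len(s))
E
```

```text
3735 ((422.79345703125, -356.10040283203125), (57.531211853027344, 57.93620681762695), 64.9292984008789) 0.07724019809087956
shift [ 0.0028 -0.0032  0.197 ] twist [-0.    -0.001 -0.001] j6 1.16 t 18.8333
((-3.5198001861572266, -3.7439537048339844), (54.952110290527344, 55.65732192993164), 82.65440368652344) 245
((-1.2513427734375, 80.25263977050781), (54.96440887451172, 55.510398864746094), 83.26046752929688) 249
```

Jar and tin are standing in the well, and the tub grasp is aligned. Descend and grip.

Emit:
servo_tool:
  targets:
    - {"xyz": [0.003,-0.003,0.03],"twist": [0,0,0],"jaw": 1}
    - {"xyz": [0.003,-0.003,0.06],"twist": [0,0,0],"jaw": 1}
    - {"xyz": [0.003,-0.003,0.09],"twist": [0,0,0],"jaw": 1}
    - {"xyz": [0.003,-0.003,0.12],"twist": [0,0,0],"jaw": 1}
    - {"xyz": [0.003,-0.003,0.15],"twist": [0,0,0],"jaw": 1}
    - {"xyz": [0.003,-0.003,0.175],"twist": [0,0,0],"jaw": 1}
    - {"xyz": [0.003,-0.003,0.188],"twist": [0,0,0],"jaw": 1}
    - {"xyz": [0.003,-0.003,0.194],"twist": [0,0,0],"jaw": 1}
    - {"xyz": [0.003,-0.003,0.194],"twist": [0,0,0],"jaw": 1}

```text
clock: 19.63
tcp_pos: [0.4232, -0.3541, 0.0339]
orientation: [-0.001, 0.976, -0.217, -0.001]
wrist_force: [-0.4, -0.2, 0.2]
finger_gap: 0.0852
```

Emit:
servo_tool:
  squeeze: 30
  targets:
    - {"xyz": [0,0,0],"twist": [0,0,0],"jaw": 0.3}
    - {"xyz": [0,0,0],"twist": [0,0,0],"jaw": 0.3}
    - {"xyz": [0,0,0],"twist": [0,0,0],"jaw": 0.3}
    - {"xyz": [0,0,0],"twist": [0,0,0],"jaw": 0.3}
    - {"xyz": [0,0,0],"twist": [0,0,0],"jaw": 0.3}
    - {"xyz": [0,0,0],"twist": [0,0,0],"jaw": 0.3}
    - {"xyz": [0,0,0],"twist": [0,0,0],"jaw": 0.3}
    - {"xyz": [0,0,0],"twist": [0,0,0],"jaw": 0.3}

```text
clock: 20.3
tcp_pos: [0.424, -0.3567, 0.0369]
orientation: [0.001, 0.976, -0.218, 0.001]
wrist_force: [1.7, 0.4, 6.5]
finger_gap: 0.0575
```

Emit:
servo_tool:
  targets:
    - {"xyz": [0,0,-0.01],"twist": [0,0,0],"jaw": 0.3}
    - {"xyz": [0,0,-0.03],"twist": [0,0,0],"jaw": 0.3}
    - {"xyz": [0,0,-0.05],"twist": [0,0,0],"jaw": 0.3}
    - {"xyz": [0,0,-0.075],"twist": [0,0,0],"jaw": 0.3}
    - {"xyz": [0,0,-0.1],"twist": [0,0,0],"jaw": 0.3}
    - {"xyz": [0,0,-0.125],"twist": [0,0,0],"jaw": 0.3}
    - {"xyz": [0,0,-0.15],"twist": [0,0,0],"jaw": 0.3}
    - {"xyz": [0,0,-0.165],"twist": [0,0,0],"jaw": 0.3}
    - {"xyz": [0,0,-0.17],"twist": [0,0,0],"jaw": 0.3}

```text
clock: 21.05
tcp_pos: [0.4235, -0.357, 0.2088]
orientation: [0.001, 0.976, -0.218, 0.002]
wrist_force: [0.5, -1.3, -1.6]
finger_gap: 0.0577
```

```bash
python3 - <<'E'
from h import *
go(toW(0,-.085),.205,4.83)
E
```

```text
shift [ 0.1381 -0.1644  0.004 ] twist [ 0.003 -0.004 -0.524] j6 1.17 t 21.05
```

Emit:
servo_tool:
  targets:
    - {"xyz": [0.015,-0.018,0],"twist": [0,0,-0.06],"jaw": 0.3}
    - {"xyz": [0.03,-0.036,0],"twist": [0,0,-0.12],"jaw": 0.3}
    - {"xyz": [0.05,-0.059,0],"twist": [0,0,-0.2],"jaw": 0.3}
    - {"xyz": [0.07,-0.083,0],"twist": [0,0,-0.28],"jaw": 0.3}
    - {"xyz": [0.09,-0.107,0],"twist": [0,0,-0.36],"jaw": 0.3}
    - {"xyz": [0.11,-0.131,0],"twist": [0,0,-0.44],"jaw": 0.3}
    - {"xyz": [0.13,-0.155,0],"twist": [0,0,-0.5],"jaw": 0.3}
    - {"xyz": [0.138,-0.164,0],"twist": [0,0,-0.524],"jaw": 0.3}
    - {"xyz": [0.138,-0.164,0],"twist": [0,0,-0.524],"jaw": 0.3}
    - {"xyz": [0.138,-0.164,0],"twist": [0,0,-0.524],"jaw": 0.3}

```text
clock: 21.88
tcp_pos: [0.6172, -0.2655, 0.2037]
orientation: [-0.001, 0.999, 0.042, -0.001]
wrist_force: [-0.5, 0.2, -1.9]
finger_gap: 0.0579
```

```bash
python3 - <<'E'
from h import *
go(toW(0,-.085),.051,4.83)
E
```

```text
shift [0.0016 0.0018 0.1527] twist [-0.001  0.003  0.001] j6 0.96 t 21.8833
```

Emit:
servo_tool:
  targets:
    - {"xyz": [0.001,0.001,0.01],"twist": [0,0,0],"jaw": 0.3}
    - {"xyz": [0.001,0.001,0.03],"twist": [0,0,0],"jaw": 0.3}
    - {"xyz": [0.001,0.001,0.05],"twist": [0,0,0],"jaw": 0.3}
    - {"xyz": [0.001,0.001,0.07],"twist": [0,0,0],"jaw": 0.3}
    - {"xyz": [0.001,0.001,0.09],"twist": [0,0,0],"jaw": 0.3}
    - {"xyz": [0.001,0.001,0.11],"twist": [0,0,0],"jaw": 0.3}
    - {"xyz": [0.001,0.001,0.125],"twist": [0,0,0],"jaw": 0.3}
    - {"xyz": [0.001,0.001,0.138],"twist": [0,0,0],"jaw": 0.3}
    - {"xyz": [0.001,0.001,0.146],"twist": [0,0,0],"jaw": 0.3}
    - {"xyz": [0.001,0.001,0.15],"twist": [0,0,0],"jaw": 0.3}
    - {"xyz": [0.001,0.001,0.153],"twist": [0,0,0],"jaw": 0.3}
    - {"xyz": [0.001,0.001,0.154],"twist": [0,0,0],"jaw": 0.3}

```text
clock: 22.88
tcp_pos: [0.6184, -0.2676, 0.0514]
orientation: [0.0, 0.999, 0.042, 0.0]
wrist_force: [-0.5, 0.8, -2.2]
finger_gap: 0.0577
```

Emit:
servo_tool:
  targets:
    - {"xyz": [0,0,0.001],"twist": [0,0,0],"jaw": 0.3}
    - {"xyz": [0,0,0.001],"twist": [0,0,0],"jaw": 0.3}
    - {"xyz": [0,0,0.002],"twist": [0,0,0],"jaw": 0.3}
    - {"xyz": [0,0,0.002],"twist": [0,0,0],"jaw": 0.3}

```text
clock: 23.22
tcp_pos: [0.619, -0.2673, 0.0498]
orientation: [0.0, 0.999, 0.042, 0.0]
wrist_force: [-0.2, -0.5, -2.1]
finger_gap: 0.0579
```

Emit:
servo_tool:
  targets:
    - {"xyz": [0,0,0.001],"twist": [0,0,0],"jaw": 0.3}
    - {"xyz": [0,0,0.0015],"twist": [0,0,0],"jaw": 0.3}
    - {"xyz": [0,0,0.0015],"twist": [0,0,0],"jaw": 0.3}

```text
clock: 23.47
tcp_pos: [0.6191, -0.2673, 0.049]
orientation: [0.0, 0.999, 0.042, 0.001]
wrist_force: [-1.4, 0.1, 3.8]
finger_gap: 0.0574
```

Emit:
servo_tool:
  targets:
    - {"xyz": [0,0,0],"twist": [0,0,0],"jaw": 0.75}
    - {"xyz": [0,0,0],"twist": [0,0,0],"jaw": 0.85}
    - {"xyz": [0,0,0],"twist": [0,0,0],"jaw": 1}
    - {"xyz": [0,0,0],"twist": [0,0,0],"jaw": 1}
    - {"xyz": [0,0,-0.01],"twist": [0,0,0],"jaw": 1}
    - {"xyz": [0,0,-0.03],"twist": [0,0,0],"jaw": 1}
    - {"xyz": [0,0,-0.06],"twist": [0,0,0],"jaw": 1}
    - {"xyz": [0,0,-0.09],"twist": [0,0,0],"jaw": 1}
    - {"xyz": [0,0,-0.12],"twist": [0,0,0],"jaw": 1}
    - {"xyz": [0,0,-0.15],"twist": [0,0,0],"jaw": 1}
    - {"xyz": [0,0,-0.19],"twist": [0,0,0],"jaw": 1}

```text
clock: 24.38
tcp_pos: [0.6177, -0.2666, 0.2382]
orientation: [-0.001, 0.999, 0.042, -0.001]
wrist_force: [0.1, -0.7, 0.2]
finger_gap: 0.0857
```

```bash
python3 - <<'E'
from h import *
s=cam('scene','s7.png'); w=cam('wrist'); t=cam('top')
cv2.imwrite('pics/c7.png',cv2.resize(np.hstack([np.vstack([s['color'][::2,::2],w['color'][::2,::2]]),cv2.resize(t['color'][100:300,150:470],(320,200)).repeat(2,0)])[...,::-1],(800,500)))
go(toW(0,.45),.24,4.83)
E
```

```text
shift [-1.900e-03 -5.363e-01  5.000e-04] twist [ 0.005 -0.007  0.   ] j6 0.96 t 24.5333
```

View pics/c7.png

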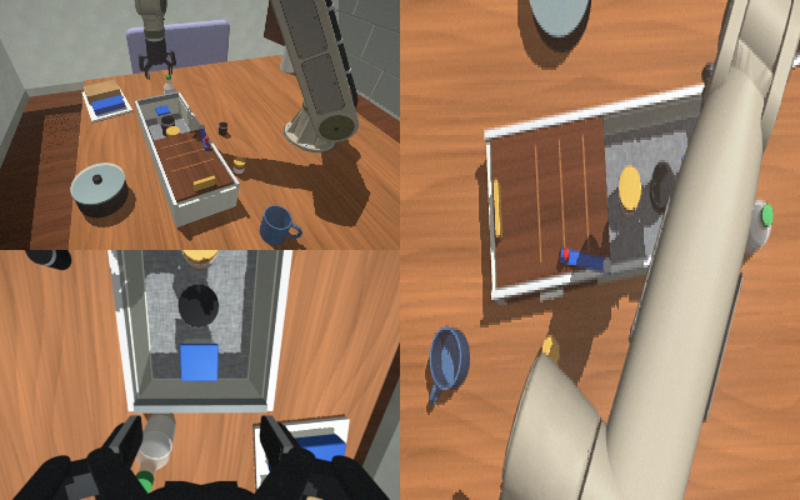

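The wrist view shows the tub, tin and jar upright in the well. The mug and soap are untouched, and no carton shows in any view. Next, move beyond the tab to close the hatch.

Emit:
servo_tool:
  targets:
    - {"xyz": [-0.001,-0.03,0],"twist": [0,0,0],"jaw": 0}
    - {"xyz": [-0.001,-0.06,0],"twist": [0,0,0],"jaw": 0}
    - {"xyz": [-0.001,-0.1,0],"twist": [0,0,0],"jaw": 0}
    - {"xyz": [-0.001,-0.14,0],"twist": [0,0,0],"jaw": 0}
    - {"xyz": [-0.001,-0.18,0],"twist": [0,0,0],"jaw": 0}
    - {"xyz": [-0.001,-0.22,0],"twist": [0,0,0],"jaw": 0}
    - {"xyz": [-0.001,-0.26,0],"twist": [0,0,0],"jaw": 0}
    - {"xyz": [-0.001,-0.3,0],"twist": [0,0,0],"jaw": 0}
    - {"xyz": [-0.001,-0.34,0],"twist": [0,0,0],"jaw": 0}
    - {"xyz": [-0.001,-0.38,0],"twist": [0,0,0],"jaw": 0}
    - {"xyz": [-0.001,-0.41,0],"twist": [0,0,0],"jaw": 0}
    - {"xyz": [-0.001,-0.43,0],"twist": [0,0,0],"jaw": 0}

```text
clock: 25.53
tcp_pos: [0.58, 0.1644, 0.2369]
orientation: [-0.0, 0.999, 0.044, -0.001]
wrist_force: [0.7, -0.6, -0.3]
finger_gap: -0.0005
```

Emit:
servo_tool:
  targets:
    - {"xyz": [0,-0.03,0],"twist": [0,0,0],"jaw": 0}
    - {"xyz": [0,-0.06,0],"twist": [0,0,0],"jaw": 0}
    - {"xyz": [0,-0.09,0],"twist": [0,0,0],"jaw": 0}
    - {"xyz": [0,-0.105,0],"twist": [0,0,0],"jaw": 0}
    - {"xyz": [0,-0.105,0],"twist": [0,0,0],"jaw": 0}
    - {"xyz": [0,-0.105,0],"twist": [0,0,0],"jaw": 0}

```text
clock: 26.03
tcp_pos: [0.5721, 0.2661, 0.2369]
orientation: [0.001, 0.999, 0.043, -0.001]
wrist_force: [-0.0, 0.4, 0.8]
finger_gap: -0.0001
```

```bash
python3 - <<'E'
from h import *
s=env.get_state(); print(toL(s['tcp_pos']))
go(toW(0,.45),.134,4.83)
E
```

```text
[-0.00142443  0.45025949]
shift [0.0016 0.0002 0.1029] twist [0.001 0.001 0.002] j6 1.79 t 26.0333
```

Emit:
servo_tool:
  targets:
    - {"xyz": [0.001,0,0.03],"twist": [0,0,0],"jaw": 0}
    - {"xyz": [0.001,0,0.06],"twist": [0,0,0],"jaw": 0}
    - {"xyz": [0.001,0,0.085],"twist": [0,0,0],"jaw": 0}
    - {"xyz": [0.001,0,0.1],"twist": [0,0,0],"jaw": 0}
    - {"xyz": [0.001,0,0.102],"twist": [0,0,0],"jaw": 0}
    - {"xyz": [0.001,0.008,0.102],"twist": [0,0,0],"jaw": 0}
    - {"xyz": [0.001,0.016,0.102],"twist": [0,0,0],"jaw": 0}
    - {"xyz": [0.001,0.024,0.102],"twist": [0,0,0],"jaw": 0}
    - {"xyz": [0.001,0.034,0.102],"twist": [0,0,0],"jaw": 0}
    - {"xyz": [0.001,0.046,0.102],"twist": [0,0,0],"jaw": 0}
    - {"xyz": [0.001,0.06,0.102],"twist": [0,0,0],"jaw": 0}
    - {"xyz": [0.001,0.075,0.102],"twist": [0,0,0],"jaw": 0}

```text
clock: 27.03
tcp_pos: [0.5808, 0.1914, 0.1373]
orientation: [-0.001, 0.999, 0.043, 0.001]
wrist_force: [0.8, 4.5, -1.7]
finger_gap: -0.0002
```

Emit:
servo_tool:
  targets:
    - {"xyz": [0,0.014,0],"twist": [0,0,0],"jaw": 0}
    - {"xyz": [0,0.028,0],"twist": [0,0,0],"jaw": 0}
    - {"xyz": [0,0.042,0],"twist": [0,0,0],"jaw": 0}
    - {"xyz": [0,0.056,0],"twist": [0,0,0],"jaw": 0}
    - {"xyz": [0,0.07,0],"twist": [0,0,0],"jaw": 0}
    - {"xyz": [0,0.084,0],"twist": [0,0,0],"jaw": 0}
    - {"xyz": [0,0.098,0],"twist": [0,0,0],"jaw": 0}
    - {"xyz": [0,0.112,0],"twist": [0,0,0],"jaw": 0}
    - {"xyz": [0,0.126,0],"twist": [0,0,0],"jaw": 0}
    - {"xyz": [0,0.14,0],"twist": [0,0,0],"jaw": 0}
    - {"xyz": [0,0.152,0],"twist": [0,0,0],"jaw": 0}
    - {"xyz": [0,0.162,0],"twist": [0,0,0],"jaw": 0}

```text
clock: 28.03
tcp_pos: [0.5948, 0.0286, 0.1373]
orientation: [-0.0, 0.999, 0.042, 0.002]
wrist_force: [2.1, 4.8, 2.0]
finger_gap: -0.0004
```

```bash
python3 - <<'E'
from h import *
s=env.get_state(); print(toL(s['tcp_pos']),s['wrist_force'])
go(toW(0,.147),.134,4.83)
E
```

```text
[0.00119118 0.21165171] [2.14347075 4.83496576 1.98437578]
shift [-0.0012  0.0647  0.0032] twist [-0.    -0.003 -0.001] j6 1.4 t 28.0333
```

Emit:
servo_tool:
  targets:
    - {"xyz": [0,0.01,0],"twist": [0,0,0],"jaw": 0}
    - {"xyz": [0,0.02,0],"twist": [0,0,0],"jaw": 0}
    - {"xyz": [0,0.03,0],"twist": [0,0,0],"jaw": 0}
    - {"xyz": [0,0.038,0],"twist": [0,0,0],"jaw": 0}
    - {"xyz": [0,0.045,0],"twist": [0,0,0],"jaw": 0}
    - {"xyz": [0,0.05,0],"twist": [0,0,0],"jaw": 0}
    - {"xyz": [0,0.055,0],"twist": [0,0,0],"jaw": 0}
    - {"xyz": [0,0.058,0],"twist": [0,0,0],"jaw": 0}
    - {"xyz": [0,0.061,0],"twist": [0,0,0],"jaw": 0}
    - {"xyz": [0,0.064,0],"twist": [0,0,0],"jaw": 0}

```text
clock: 28.87
tcp_pos: [0.5985, -0.0324, 0.1358]
orientation: [-0.002, 0.999, 0.043, -0.0]
wrist_force: [0.1, 16.6, 5.1]
finger_gap: 0.0001
```

Emit:
servo_tool:
  targets:
    - {"xyz": [0,0.002,0],"twist": [0,0,0],"jaw": 0}
    - {"xyz": [0,0.004,0],"twist": [0,0,0],"jaw": 0}
    - {"xyz": [0,0.004,0],"twist": [0,0,0],"jaw": 0}

```text
clock: 29.12
tcp_pos: [0.5985, -0.0324, 0.1359]
orientation: [-0.005, 0.999, 0.044, -0.0]
wrist_force: [0.8, 21.5, 6.5]
finger_gap: 0.0
```

The hatch is closed: force rose to 21 N and motion stopped. Back off, rise, and measure the tab and brace.

Emit:
servo_tool:
  targets:
    - {"xyz": [0,-0.008,0],"twist": [0,0,0],"jaw": 0}
    - {"xyz": [0,-0.02,-0.01],"twist": [0,0,0],"jaw": 0}
    - {"xyz": [0,-0.03,-0.04],"twist": [0,0,-0.12],"jaw": 0}
    - {"xyz": [-0.02,-0.04,-0.08],"twist": [0,0,-0.24],"jaw": 0}
    - {"xyz": [-0.05,-0.05,-0.09],"twist": [0,0,-0.36],"jaw": 0}
    - {"xyz": [-0.09,-0.07,-0.09],"twist": [0,0,-0.48],"jaw": 0}
    - {"xyz": [-0.12,-0.08,-0.09],"twist": [0,0,-0.6],"jaw": 0}
    - {"xyz": [-0.14,-0.09,-0.09],"twist": [0,0,-0.72],"jaw": 0}
    - {"xyz": [-0.16,-0.1,-0.09],"twist": [0,0,-0.84],"jaw": 0}
    - {"xyz": [-0.18,-0.1,-0.09],"twist": [0,0,-0.96],"jaw": 0}
    - {"xyz": [-0.19,-0.1,-0.09],"twist": [0,0,-1.08],"jaw": 0}
    - {"xyz": [-0.19,-0.1,-0.09],"twist": [0,0,-1.2],"jaw": 0}

```text
clock: 30.12
tcp_pos: [0.3988, 0.0454, 0.2263]
orientation: [0.0, 0.799, 0.601, -0.001]
wrist_force: [-0.4, -0.1, -0.2]
finger_gap: -0.0001
```

```bash
cat >> h.py <<'E'
def post(c):
    P=cloud(c); o=c['color'].astype(int)
    b=(o[...,0]-np.maximum(o[...,1],o[...,2])>90)&(abs(P[...,2]-.166)<.006)
    L=np.array([toL(x) for x in P[b]]); L=L[(abs(L[:,0])<.12)&(L[:,1]>.1)&(L[:,1]<.3)]
    p=(L.min(0)+L.max(0))/2; print('post',len(L),p,'theta',np.arctan2(p[0]+.098,p[1]-.15)); return p
E
python3 - <<'E'
from h import *
c=cam('top','top8.png'); print(tab(c))
for n in (c,cam('wrist','w8.png')):
    try: p=post(n)
    except Exception as e: print(e)
th=np.arctan2(p[0]+.098,p[1]-.15); d=.03
w=toW(*(p-d*np.array([np.cos(th),-np.sin(th)]))); go(w,.2,94.83-np.degrees(th)); 
E
```

```text
(array([0.00145816, 0.13094595]), np.int64(76))
post 12 [-0.0758638   0.24666296] theta 0.2251221787993654
too many indices for array: array is 1-dimensional, but 2 were indexed
shift [0.0392 0.0764 0.0264] twist [ 0.001  0.002 -0.146] j6 0.2 t 30.2167
```

Tab is at locker y 130.9 mm, so the hatch reads 0. The brace is at 0.225 rad. Go behind the post and descend.

Emit:
servo_tool:
  targets:
    - {"xyz": [0.013,0.025,0],"twist": [0,0,-0.07],"jaw": 0}
    - {"xyz": [0.026,0.05,0],"twist": [0,0,-0.146],"jaw": 0}
    - {"xyz": [0.039,0.076,0],"twist": [0,0,-0.146],"jaw": 0}
    - {"xyz": [0.039,0.076,0],"twist": [0,0,-0.146],"jaw": 0}
    - {"xyz": [0.039,0.076,0.03],"twist": [0,0,-0.146],"jaw": 0}
    - {"xyz": [0.039,0.076,0.055],"twist": [0,0,-0.146],"jaw": 0}
    - {"xyz": [0.039,0.076,0.075],"twist": [0,0,-0.146],"jaw": 0}
    - {"xyz": [0.039,0.076,0.079],"twist": [0,0,-0.146],"jaw": 0}
    - {"xyz": [0.039,0.076,0.079],"twist": [0,0,-0.146],"jaw": 0}

```text
clock: 30.97
tcp_pos: [0.4841, 0.0613, 0.1455]
orientation: [-0.001, 0.756, 0.655, -0.002]
wrist_force: [-0.2, -0.3, 0.9]
finger_gap: 0.0002
```

```bash
python3 - <<'E'
from h import *
s=env.get_state(); print(toL(s['tcp_pos']),s['tcp_pos'][2])
Rm=q2R(s['orientation']); d=.018
print(np.degrees(np.arctan2(Rm[1,0],Rm[0,0])))
for th in np.linspace(.22,1.6,24):
    C=np.array([-.098+.1*np.sin(th)-d*np.cos(th), .15+.1*np.cos(th)+d*np.sin(th)])
    w=toW(*C); sh=Rm.T@(np.array([w[0],w[1],.147])-s['tcp_pos'])
    cur=np.arctan2(Rm[1,0],Rm[0,0]); tw=cur-(np.radians(94.83)-th)
    print(round(th,2),sh.round(3),round((tw+1.571)%3.1416-1.571,3))
E
```

```text
[-0.10633929  0.25360015] 0.1455261527852838
81.81416205782041
0.22 [ 0.001  0.013 -0.002] -0.007
0.28 [ 0.002  0.019 -0.002] 0.053
0.34 [ 0.002  0.025 -0.002] 0.113
0.4 [ 0.003  0.031 -0.002] 0.173
0.46 [ 0.002  0.037 -0.002] 0.233
0.52 [ 0.002  0.043 -0.002] 0.293
0.58 [ 0.001  0.049 -0.002] 0.353
0.64 [-0.     0.055 -0.002] 0.413
0.7 [-0.002  0.061 -0.002] 0.473
0.76 [-0.004  0.067 -0.002] 0.533
0.82 [-0.006  0.072 -0.002] 0.593
0.88 [-0.009  0.078 -0.002] 0.653
0.94 [-0.012  0.083 -0.002] 0.713
1.0 [-0.015  0.088 -0.002] 0.773
1.06 [-0.018  0.093 -0.002] 0.833
1.12 [-0.022  0.098 -0.002] 0.893
1.18 [-0.026  0.103 -0.002] 0.953
1.24 [-0.031  0.107 -0.002] 1.013
1.3 [-0.035  0.111 -0.002] 1.073
1.36 [-0.04   0.114 -0.002] 1.133
1.42 [-0.045  0.118 -0.002] 1.193
1.48 [-0.051  0.121 -0.002] 1.253
1.54 [-0.056  0.124 -0.002] 1.313
1.6 [-0.062  0.126 -0.002] 1.373
```

Emit:
servo_tool:
  targets:
    - {"xyz": [0.001,0.006,-0.002],"twist": [0,0,0],"jaw": 0}
    - {"xyz": [0.001,0.013,-0.002],"twist": [0,0,0],"jaw": 0}
    - {"xyz": [0.002,0.022,-0.002],"twist": [0,0,0.08],"jaw": 0}
    - {"xyz": [0.003,0.031,-0.002],"twist": [0,0,0.17],"jaw": 0}
    - {"xyz": [0.002,0.037,-0.002],"twist": [0,0,0.23],"jaw": 0}
    - {"xyz": [0.002,0.043,-0.002],"twist": [0,0,0.29],"jaw": 0}
    - {"xyz": [0.001,0.049,-0.002],"twist": [0,0,0.35],"jaw": 0}
    - {"xyz": [0,0.055,-0.002],"twist": [0,0,0.41],"jaw": 0}
    - {"xyz": [-0.002,0.061,-0.002],"twist": [0,0,0.47],"jaw": 0}
    - {"xyz": [-0.004,0.067,-0.002],"twist": [0,0,0.53],"jaw": 0}
    - {"xyz": [-0.006,0.072,-0.002],"twist": [0,0,0.59],"jaw": 0}
    - {"xyz": [-0.009,0.078,-0.002],"twist": [0,0,0.65],"jaw": 0}

```text
clock: 31.97
tcp_pos: [0.5629, 0.0416, 0.1504]
orientation: [0.0, 0.926, 0.379, 0.001]
wrist_force: [-1.7, -0.3, -0.0]
finger_gap: -0.0002
```

```bash
python3 - <<'E'
from h import *
s=env.get_state(); print(toL(s['tcp_pos']),s['tcp_pos'][2],s['wrist_force'])
Rm=q2R(s['orientation']); d=.018
for n in ('top','wrist'):
    try: post(cam(n,n+'9.png'))
    except Exception as e: print(e)
for th in np.linspace(.94,1.66,12):
    C=np.array([-.098+.1*np.sin(th)-d*np.cos(th), .15+.1*np.cos(th)+d*np.sin(th)])
    w=toW(*C); sh=Rm.T@(np.array([w[0],w[1],.147])-s['tcp_pos'])
    cur=np.arctan2(Rm[1,0],Rm[0,0]); tw=cur-(np.radians(94.83)-th)
    print(round(th,2),sh.round(3),round((tw+1.571)%3.1416-1.571,3))
E
```

```text
[-0.02945349  0.22728835] 0.15041162799334393 [-1.7008331  -0.26608086 -0.02910105]
too many indices for array: array is 1-dimensional, but 2 were indexed
too many indices for array: array is 1-dimensional, but 2 were indexed
0.94 [-0.001  0.004  0.003] 0.062
1.01 [-0.001  0.011  0.003] 0.127
1.07 [-0.001  0.017  0.003] 0.193
1.14 [-0.001  0.024  0.003] 0.258
1.2 [-0.002  0.03   0.003] 0.324
1.27 [-0.003  0.037  0.003] 0.389
1.33 [-0.004  0.043  0.003] 0.454
1.4 [-0.006  0.05   0.003] 0.52
1.46 [-0.009  0.056  0.003] 0.585
1.53 [-0.012  0.062  0.003] 0.651
1.59 [-0.015  0.068  0.004] 0.716
1.66 [-0.018  0.073  0.004] 0.782
```

Emit:
servo_tool:
  targets:
    - {"xyz": [-0.001,0.004,0.002],"twist": [0,0,0.06],"jaw": 0}
    - {"xyz": [-0.001,0.011,0.003],"twist": [0,0,0.13],"jaw": 0}
    - {"xyz": [-0.001,0.017,0.003],"twist": [0,0,0.19],"jaw": 0}
    - {"xyz": [-0.001,0.024,0.003],"twist": [0,0,0.26],"jaw": 0}
    - {"xyz": [-0.002,0.03,0.003],"twist": [0,0,0.32],"jaw": 0}
    - {"xyz": [-0.003,0.037,0.003],"twist": [0,0,0.39],"jaw": 0}
    - {"xyz": [-0.004,0.043,0.003],"twist": [0,0,0.45],"jaw": 0}
    - {"xyz": [-0.006,0.05,0.003],"twist": [0,0,0.52],"jaw": 0}
    - {"xyz": [-0.009,0.056,0.003],"twist": [0,0,0.58],"jaw": 0}
    - {"xyz": [-0.012,0.062,0.003],"twist": [0,0,0.65],"jaw": 0}
    - {"xyz": [-0.015,0.067,0.003],"twist": [0,0,0.68],"jaw": 0}
    - {"xyz": [-0.016,0.07,0.003],"twist": [0,0,0.69],"jaw": 0}

```text
clock: 33.07
tcp_pos: [0.5985, -0.0133, 0.1467]
orientation: [-0.007, 0.999, 0.047, -0.0]
wrist_force: [-6.3, 27.7, 6.8]
finger_gap: -0.0
```

```bash
python3 - <<'E'
from h import *
s=env.get_state(); print(toL(s['tcp_pos']),s['tcp_pos'][2],s['wrist_force'])
go(toW(.002,.163),.147,4.83)
w=cam('wrist'); t=cam('top')
for n in (w,t):
    try: post(n)
    except Exception as e: print(e)
cv2.imwrite('pics/c10.png',cv2.resize(np.vstack([w['color'][::2,::2],t['color'][100:300,200:520]])[...,::-1],None,fx=1.5,fy=1.5))
E
```

```text
[0.00143243 0.1696306 ] 0.14670279628753968 [-6.28597208 27.69511707  6.76483559]
shift [ 0.0005  0.0066 -0.0004] twist [-0.014 -0.001  0.01 ] j6 1.31 t 33.0667
too many indices for array: array is 1-dimensional, but 2 were indexed
too many indices for array: array is 1-dimensional, but 2 were indexed
```

View pics/c10.png

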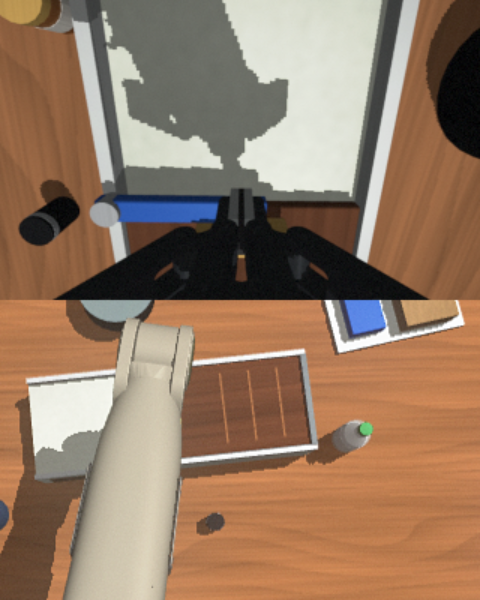

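The wrist view shows the blue brace straight across the locker, with 28 N against its stop. Back off and verify.

Emit:
servo_tool:
  targets:
    - {"xyz": [0,-0.008,0],"twist": [0,0,0],"jaw": 0}
    - {"xyz": [0,-0.02,0],"twist": [0,0,0],"jaw": 0}
    - {"xyz": [0,-0.04,-0.02],"twist": [0,0,0],"jaw": 0}
    - {"xyz": [0,-0.06,-0.06],"twist": [0,0,0],"jaw": 0}
    - {"xyz": [0,-0.09,-0.1],"twist": [0,0,0],"jaw": 0}
    - {"xyz": [-0.03,-0.13,-0.12],"twist": [0,0,0],"jaw": 0}
    - {"xyz": [-0.06,-0.17,-0.12],"twist": [0,0,0],"jaw": 0}
    - {"xyz": [-0.09,-0.2,-0.12],"twist": [0,0,0],"jaw": 0}
    - {"xyz": [-0.1,-0.21,-0.12],"twist": [0,0,0],"jaw": 0}
    - {"xyz": [-0.1,-0.21,-0.12],"twist": [0,0,0],"jaw": 0}

```text
clock: 34.0
tcp_pos: [0.4761, 0.1849, 0.2677]
orientation: [-0.001, 0.999, 0.049, 0.0]
wrist_force: [-0.4, 0.3, -0.4]
finger_gap: -0.0002
```

```bash
python3 - <<'E'
from h import *
t=cam('top'); s=cam('scene'); print(tab(t)); post(t)
for i in objs(t)[0]: print(*i[:5])
cv2.imwrite('pics/c11.png',cv2.resize(np.vstack([s['color'][100:300,150:470],t['color'][100:300,200:520]])[...,::-1],None,fx=1.5,fy=1.5))
E
```

```text
(array([0.00025993, 0.13094529]), np.int64(79))
post 14 [0.00197646 0.15017721] theta 1.5690238199175428
480 92 2073 0.065 [ 889.6 -611.3]
277 92 2296 0.088 [897.9  77.3]
440 101 1126 0.052 [ 861.8 -473.4]
435 190 415 0.172 [ 549.5 -429.9]
271 241 153 0.065 [399.2 107. ]
343 248 114 0.056 [ 371.6 -129.3]
```

View pics/c11.png

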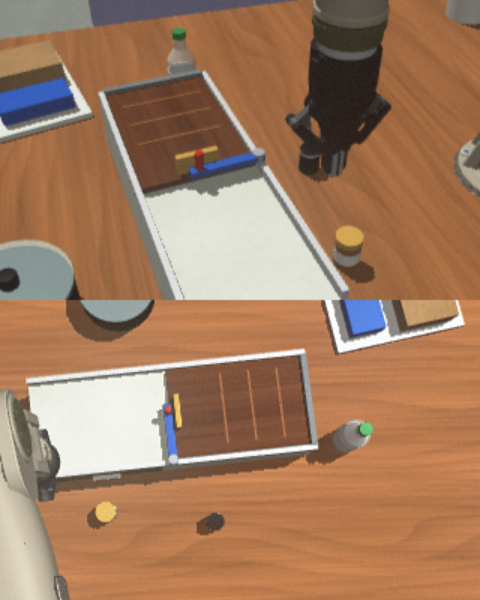

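Hatch is closed and the brace is seated at 1.569 rad behind the tab. The arm is clear, so I'll hand in.

```bash
python3 -c "
from h import *
print(env.hand_in())"
```

```text
the job is handed in; nothing more can be done
None
```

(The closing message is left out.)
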